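# Unlock the keeper arm and move the picture panel to the display stand

## Task

The framed picture is locked in its rack by a steel keeper arm that lies over its top edge. Pull up the sprung brass knob on the turret, swing the arm away from the picture until the plunger drops fully home in its second hole, so that the arm is locked open; then draw the picture straight up out of the rack by its top edge and stand it upright in the groove of the display stand, without dropping it. Leave the arm locked open and do not disturb the mug or the ink bottle.

Things in the scene. Friction and masses are not known exactly. Their poses are not given: they have to be found in the camera images.
- rack: fixed wooden rack with a green drum beside it. Origin: on the desk under the middle of the slot; x along the slot, y across it. Two end posts (to x = +-64 mm), 72 mm high, hold the picture's ends in vertical grooves 13.5 mm wide, 11 mm deep, open above. Drum: radius 62 mm at the foot, 57 mm above, 120 mm high, at y = -100 mm
- pivot (a point): on the turret's vertical axis, at the drum's centre, 132 mm above the desk, level with the top of the steel disc (radius 55 mm). Its axes are the rack's and do not turn with the arm. The keeper arm on the disc is 18 mm wide, its underside 126 mm and top 136 mm above the desk, 139 mm long from the axis
- turret (a joint): angle of disc and arm, rad, clockwise from above. 0 = locked closed, arm along the rack's +y over the picture; grows toward the rack's +x, stops at 1.95. The second hole lies between 1.15 and 1.65, varying, hidden under the disc: with the pin riding on the track, turn slowly (post under 60 mm/s) until it drops in and stops the arm. Light friction; stays where left; 0.04 rad play when locked
- plunger (a joint): lift of brass knob and pin, m. 0 = home in a hole, about 0.010 = pin rides on the flat track between holes, stops at 0.020. Pin 10 mm thick, holes 13.5 mm wide. The spring pulls it down, 4 N at home, 8 N at 0.014. Above 0.010 the turret is free; let go a few degrees away from a hole, the pin stays riding at 0.010 and the arm can be pushed without holding the knob
- knob (a point): middle of the brass knob (round, about 26 mm thick, 32 mm high, from 18 mm below to 14 mm above this point), 42 mm from the turret's axis in the direction of the arm; at home 164 mm above the desk and 32 mm above the disc
- post (a point): upper part of the upright round finger post on the arm (12 mm thick, with a 16 mm wide black cap), 125 mm from the turret's axis; this point is 158 mm above the desk, the post's top is 173 mm and the arm's top 136 mm above the desk. It turns with the arm and serves to push the arm
- panel: framed picture with a pale wooden frame and a blue scene on both faces, 104 mm wide (its x), 10 mm thick (its y), 110 mm high (its z), 0.11 to 0.21 kg. Origin: middle of its lower edge. It starts upright in the rack, lower edge 12 mm and top edge 122 mm above the desk, 4 mm below the keeper arm. Its x axis is along the slot
- panel_top (a point): middle of the panel's top edge
- stand: wooden display stand fixed to the desk, 160 x 80 mm, rails 34 mm high. Origin: on the desk under its middle; x along the groove, y across it
- groove (a point): middle of the groove's floor, 10 mm above the desk. The groove is 140 mm long between end stops (along x), 16 mm wide (along y) and 24 mm deep; the panel may stand in it either way round
- mug: green mug, loose bystander at the back right, 82 x 118 x 94 mm, origin under it
- ink_bottle: blue ink bottle with a black cap, loose bystander at the back, 47 x 46 x 56 mm, origin under it

How it is judged:
By the outcome, as a careful person would: the job done as asked, in the order asked, and still so for the second after the job is handed in, with the robot touching nothing.
It also fails if it takes over 72 s, if anything falls off the work surface, if the arm or the gripper's body presses on something with over 40 N, if the wrist force passes 120 N, or if a joint passes its speed limit or range.

## Robot

A 6-joint arm with a two-finger parallel gripper is mounted at the origin on the work surface; the furniture and walls round the work are solid. World frame = base frame: x ahead of the robot, y to its left, z up, the work surface at z = 0. Lengths are in m, angles in rad, forces in N, time in s.
With the tool pointing down it reaches from about 0.4 to 0.825 m from the base axis. Payload 7 kg.
Tool frame: the origin (TCP) lies between the finger pads; the fingertips stand 8 mm ahead of it and the grasp point (between the pads) lies 11 mm behind it (arm.finger_overhang is the distance from the TCP to the fingertips, in m); z points along the fingers, y is the line along which they close (so a half turn about z gives the same grasp; the last joint's range is limited). The gripper opens to 88 mm and grips with 3 to 60 N. Pads are 19 mm wide; open, the fingers measure 130 mm over their backs; the gripper's body (78 mm by 193 mm) begins 47 mm behind the grasp point.
Start: joints at [1.495, 0.359, 0.012, 0, -1.224, -0.288], TCP at [0.24, 0.631, 0.235] pointing down, gripper open.
Joint ranges: [-3.07, 3.07], [-1.43, 2.12], [-1.02, 1.25], [-3.03, 1.67], [-3.05, -0], [-3.03, 3.03]. Speed limits (rad/s): [2.39, 2.39, 3.01, 3.14, 3.14, 3.14].

## Interface

Orientations are given as [roll, pitch, yaw] about the fixed x, y, z axes, in that order (R = Rz(yaw) Ry(pitch) Rx(roll)).
In Python, from station import arm gives the robot as it stands.
- The arm moves only by the tool move_arm, never from a script. Its argument "rows" is text: rows parted by semicolons, each of 7 numbers parted by spaces: the turn, a rotation vector about the tool's x, y, z in degrees, then the shift along the tool's x, y, z in m, then the finger opening in m, from 0 to 0.0876. A call has 1 to 8 rows; each row shifts and turns the commanded pose from where the row before left it, along the tool's axes as they then stand; what a row does not reach is not made up. A row lasts 1/8 s, in which the tool goes at most 62.5 mm and 10.7 degrees, less where a joint would pass 70% of its speed; a pose out of reach is approached as far as the arm can. A call is refused whole if a number of a shift passes 0.0625 or a number of a turn 10.7, either way. A call with a gripper value outside its range is refused whole. The fingers move at their own pace and stop on an object; "squeeze" is the grip in N (left out, the last holds). Time passes only in rows, so rows that do not move let the fingers close. It gives the time, the measured TCP pose, the force, the opening and the grip force at its end, in the units of the state.
- arm.get_state(): the state, without advancing time (a new reading comes with each control period).
- arm.grab_frame(name): name is "scene" or "side" or "wrist"; returns (picture, depth): 384x512x3 uint8, blue, green, red; 384x512 float32, m along the optical axis (not along the pixel's ray), 0 where there is no reading.
- arm.camera_model(name): a dict with "mtx" (3x3 intrinsics, pixels), "camera_from_world" (4x4, takes a point from world to camera coordinates); the wrist camera has in their place "mount" (4x4, takes a point from camera to tool coordinates, whose origin is the TCP and whose axes are the flange's). Camera axes: x right, y down, z forward; pixel columns grow to the right and rows downward; lengths in m; the calibration is good to about 2 mm. The wrist camera is an equidistant fisheye: a pixel r from the principal point sees the ray r / f radians off the axis. A picture is of the moment at which its call begins: read the wrist's pose just before it. camera_model takes no time and is no camera call.
- arm.job_done(): hands the job in; it is judged then, once.
The state is a dict: "t": time; "q": joint angles; "qd": joint speeds; "joint_efforts": joint torques, N m; "eef_pos": TCP position; "ee_rot": TCP orientation; "force": force on the tool from outside, world axes, zero at the start; "moment": the same for the moment, N m; "width": finger opening in m; "gripper_force": force on a finger pad.
Only numpy, scipy, OpenCV 4.12 (cv2) and the standard library are available. Lean on these libraries where they do the work, as an engineer would, in place of code of your own. Each camera call takes 0.05 s, during which the arm holds its last target. There are 200 camera calls.

## Working session

There is one attempt and no reset: what is moved stays moved. The work goes in short steps, Python scripts to look and compute and a tool call to move; the robot and the scene stay as the last step left them, time stands still between calls to the robot, and variables do not carry over. Pictures are saved under pics/ and viewed, at most 10 in all, crops included, and the job is handed in when it is done.

Besides the shell and the picture viewer there is one more tool, called after "Call:" by a JSON object that holds its "fn" and its "kwargs", one argument or row to a line. move_arm: Moves the arm, as the interface text tells. Its arguments: {"type":"object","properties":{"rows":{"type":"string"},"squeeze":{"type":"number"}},"required":["rows"]}

```bash
mkdir -p pics; ls; cat > h.py <<'E'
import numpy as np,cv2
from station import arm
from scipy.spatial.transform import Rotation as R
def cloud(name):
    im,d=arm.grab_frame(name);m=arm.camera_model(name)
    K=np.array(m["mtx"]);T=np.linalg.inv(np.array(m["camera_from_world"]))
    v,u=np.mgrid[:384,:512]
    P=np.stack([(u-K[0,2])/K[0,0]*d,(v-K[1,2])/K[1,1]*d,d],-1)
    return im,d,P@T[:3,:3].T+T[:3,3]
E
python3 - <<'E'
from h import *
for n in("scene","side"):
    im,d,P=cloud(n);cv2.imwrite(f"pics/{n}0.png",im);np.save(n+"P.npy",P);print((d>0).mean(),np.array(arm.camera_model(n)["camera_from_world"]).round(3).tolist())
a=np.hstack([cv2.imread("pics/scene0.png"),cv2.imread("pics/side0.png")])
cv2.imwrite("pics/both0.png",cv2.resize(a,(800,300),interpolation=cv2.INTER_AREA))
print(arm.get_state()); print(arm.camera_model("wrist"))
E
```

```text
pics
0.9959259033203125 [[0.983, 0.181, 0.021, -0.524], [0.089, -0.375, -0.923, 0.03], [-0.159, 0.909, -0.384, 1.313], [0.0, 0.0, 0.0, 1.0]]
0.9321136474609375 [[0.279, 0.96, 0.021, -0.016], [0.523, -0.134, -0.842, -0.215], [-0.805, 0.246, -0.539, 1.645], [0.0, 0.0, 0.0, 1.0]]
{'t': 0.1, 'q': array([ 1.49511095e+00,  3.59284252e-01,  1.11696849e-02, -3.09302715e-04,
       -1.22411045e+00, -2.88059306e-01]), 'qd': array([0.00113888, 0.00082098, 0.00102314, 0.00099607, 0.00099559,
       0.00058147]), 'joint_efforts': array([-1.23844944e-03, -5.84160376e+01,  2.93753135e+01,  7.01555684e+00,
        1.01704712e-02, -4.09636459e-05]), 'eef_pos': array([0.24004776, 0.63042236, 0.23374465]), 'ee_rot': array([ 3.14014022e+00, -1.27112229e-04, -3.63849892e-01]), 'force': array([-0.74383556, -0.04616127, -0.73894899]), 'moment': array([ 0.00270433, -0.04047787,  0.00437101]), 'gripper_force': 0.0, 'width': 0.08761004554645122}
{'mtx': array([[297.31863964,   0.        , 254.79386385],
       [  0.        , 297.31863964, 199.35357722],
       [  0.        ,   0.        ,   1.        ]]), 'mount': array([[-1.03540401e-03, -9.53681466e-01, -3.00816539e-01,
         8.20648560e-02],
       [ 9.99999448e-01, -1.04154339e-03, -1.39961752e-04,
         5.50976095e-04],
       [-1.79834551e-04, -3.00816518e-01,  9.53682017e-01,
        -1.49449336e-01],
       [ 0.00000000e+00,  0.00000000e+00,  0.00000000e+00,
         1.00000000e+00]])}
```

View pics/scene0.png

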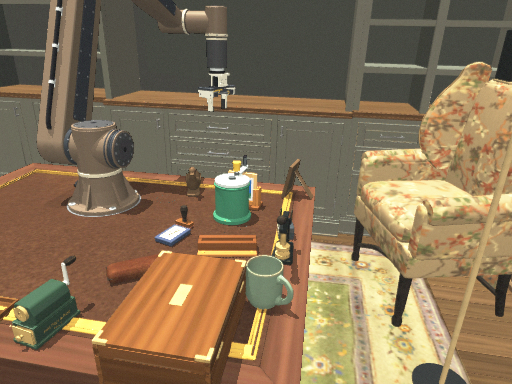

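View pics/side0.png

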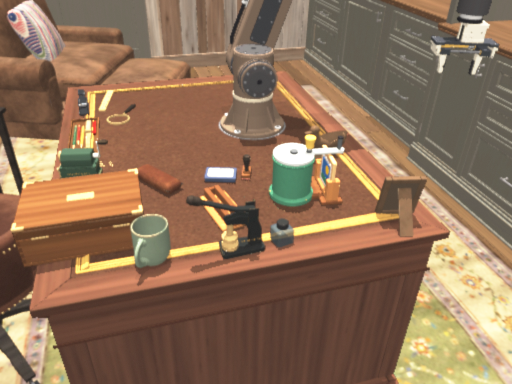

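The scene view shows the green drum at (233,200), the knob at (237,166) and the stand at (227,243). The side view shows the drum at (292,175), the knob at (311,140), the post at (343,140) and the stand at (222,208).

```bash
python3 - <<'E'
from h import *
for n in("scene","side"):
    im=cv2.imread(f"pics/{n}0.png");P=np.load(n+"P.npy");h=cv2.cvtColor(im,cv2.COLOR_BGR2HSV).astype(int)
    x0,x1,y0,y1=(205,275,150,230) if n=="scene" else (265,350,125,212)
    roi=np.zeros(im.shape[:2],bool);roi[y0:y1,x0:x1]=1
    H,S,V=h[...,0],h[...,1],h[...,2];Z=P[...,2]
    def rep(nm,m):
        q=P[m]; 
        if len(q): print(n,nm,len(q),np.median(q,0).round(4),np.percentile(q,3,0).round(3),np.percentile(q,97,0).round(3))
    g=roi&(abs(H-75)<15)&(S>120)&(Z>.02)&(Z<.115);rep("drum",g)
    q=P[g];A=np.c_[2*q[:,:2],np.ones(len(q))];s=np.linalg.lstsq(A,(q[:,:2]**2).sum(1),rcond=None)[0];print("circ",s[:2],np.sqrt(s[2]+s[0]**2+s[1]**2))
    rep("knob",roi&(abs(H-25)<6)&(S>140)&(V>120)&(Z>.14))
    k=roi&(abs(H-25)<6)&(S>140)&(Z>.14)
    rep("disc",roi&(S<60)&(abs(Z-.132)<.008))
    rep("post",roi&(Z>.142)&(S<90))
    rep("cap",roi&(Z>.155)&(V<70))
    b=roi&(abs(H-110)<15)&(S>90)&(Z>.02)&(Z<.125);rep("blue",b)
    rep("rackwood",roi&(H<20)&(S>90)&(Z>.03)&(Z<.115))
    x0,x1,y0,y1=(185,265,228,262) if n=="scene" else (195,250,180,245)
    roi[:]=0;roi[y0:y1,x0:x1]=1
    m=roi&(abs(Z-.034)<.004)&(H<18)&(S>100);rep("stand",m)
    if m.sum()>20: print(cv2.minAreaRect((P[m][:,:2]*1000).astype(np.float32)))
im=cv2.imread("pics/side0.png")[110:250,180:360];cv2.imwrite("pics/c1.png",cv2.resize(im,None,fx=4,fy=4,interpolation=cv2.INTER_CUBIC))
E
```

```text
scene drum 351 [ 0.4802 -0.0674  0.0688] [ 0.432 -0.075  0.024] [ 0.517 -0.033  0.111]
circ [4.61817730e-01 3.45831823e-04] 0.07228848777256536
scene knob 62 [0.4739 0.0127 0.1616] [0.462 0.007 0.148] [0.485 0.019 0.174]
scene disc 437 [ 0.4739 -0.0262  0.1298] [ 0.421 -0.072  0.126] [0.513 0.098 0.137]
scene post 52 [0.4859 0.0986 0.1655] [ 0.477 -1.087  0.144] [0.721 0.108 0.544]
scene cap 11 [0.4808 0.1018 0.1692] [0.477 0.095 0.158] [0.487 0.109 0.171]
scene blue 20 [0.5088 0.0698 0.0686] [0.506 0.068 0.05 ] [0.51  0.074 0.094]
scene rackwood 151 [0.5297 0.0671 0.0648] [0.489 0.053 0.032] [0.543 0.079 0.114]
scene stand 326 [ 0.5006 -0.2237  0.0317] [ 0.428 -0.255  0.03 ] [ 0.575 -0.192  0.034]
((502.36529541015625, -223.60137939453125), (157.27548217773438, 47.5396728515625), 12.331375122070312)
circ [0. 0.] 0.0
side knob 61 [0.4819 0.0174 0.1631] [0.47  0.01  0.151] [0.486 0.029 0.174]
side disc 865 [ 0.4814 -0.0135  0.1321] [ 0.421 -0.068  0.126] [0.519 0.101 0.138]
side post 91 [0.485  0.0997 0.1709] [ 0.471 -0.419  0.143] [1.442 0.109 0.706]
side cap 3 [0.4927 0.1022 0.1722] [0.488 0.099 0.17 ] [0.494 0.104 0.173]
side blue 56 [0.4624 0.0771 0.0687] [0.45  0.072 0.05 ] [0.495 0.08  0.094]
side rackwood 807 [0.2974 0.1165 0.061 ] [0.256 0.057 0.034] [0.544 0.237 0.11 ]
side stand 253 [ 0.4768 -0.2263  0.0335] [ 0.428 -0.255  0.031] [ 0.56  -0.201  0.037]
((547.8375244140625, -226.76394653320312), (252.0837860107422, 63.19606399536133), 0.06885375827550888)
```

View pics/c1.png

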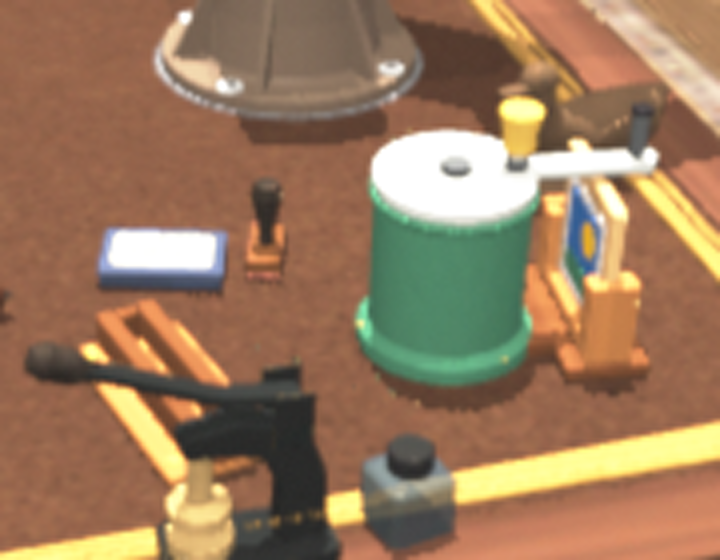

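The crop shows the post cap at (640,130), the knob at (520,125) and the stand at about (170,390). A black press stands next to the stand. I'll hover above the turret and take a close look with the wrist camera.

Call:
{"fn": "move_arm", "kwargs": {
  "rows": "0 0 0 0.0366 0.0406 -0.006 0.0876;0 0 0 0.0366 0.0406 -0.006 0.0876;0 0 0 0.0366 0.0406 -0.006 0.0876;0 0 0 0.0366 0.0406 -0.006 0.0876;0 0 0 0.0366 0.0406 -0.006 0.0876;0 0 0 0.0366 0.0406 -0.006 0.0876;0 0 0 0.0366 0.0406 -0.006 0.0876;0 0 0 0.0366 0.0406 -0.006 0.0876"
}}

```text
t: 1.1
eef_pos: [0.3984, 0.2213, 0.2827]
ee_rot: [-3.141, 0.0, -0.363]
force: [-0.0, 0.9, 0.1]
width: 0.0877
gripper_force: 0.0
```

Call:
{"fn": "move_arm", "kwargs": {
  "rows": "0 0 0 0.0366 0.0406 -0.006 0.0876;0 0 0 0.0366 0.0406 -0.006 0.0876;0 0 0 0.0366 0.0406 -0.006 0.0876;0 0 0 0.03 0.035 -0.006 0.05;0 0 -7.5 0 0 0 0.05;0 0 -7.5 0 0 0 0.05;0 0 0 0 0 0 0.05;0 0 0 0 0 0 0.05"
}}

```text
t: 2.1
eef_pos: [0.473, 0.0269, 0.3064]
ee_rot: [3.141, 0.0, -0.105]
force: [-0.9, -0.2, -0.0]
width: 0.0508
gripper_force: 0.0
```

```bash
cat >> h.py <<'E'
def wrist():
    s=arm.get_state();im,d=arm.grab_frame("wrist");m=arm.camera_model("wrist")
    K=np.array(m["mtx"]);M=np.array(m["mount"]);v,u=np.mgrid[:384,:512]
    a=(u-K[0,2])/K[0,0];b=(v-K[1,2])/K[1,1];r=np.hypot(a,b)+1e-9
    ray=np.stack([a/r*np.sin(r),b/r*np.sin(r),np.cos(r)],-1)
    P=ray/ray[...,2:]*d[...,None]
    P=P@M[:3,:3].T+M[:3,3]
    Rt=R.from_euler("xyz",s["ee_rot"]).as_matrix()
    return im,d,P@Rt.T+s["eef_pos"],s
E
python3 - <<'E'
from h import *
im,d,P,s=wrist();np.save("wP.npy",P);cv2.imwrite("pics/w1.png",im);print(s["eef_pos"],s["ee_rot"],s["t"],s["q"].round(2),s["width"])
E
```

```text
[0.47298083 0.02685741 0.30644256] [ 3.14148308e+00  2.54107065e-04 -1.04570121e-01] 2.1 [ 0.47 -0.02 -0.29 -0.   -1.3   0.99] 0.05082416478423956
```

View pics/w1.png

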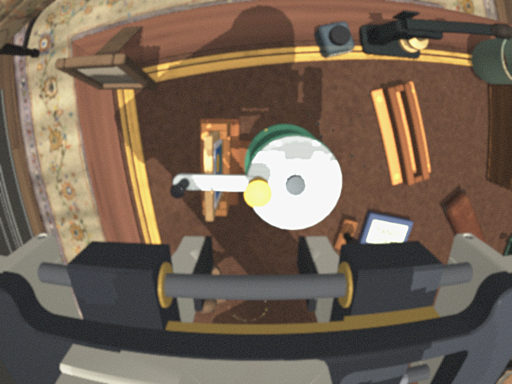

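The wrist view shows the disc centre at (295,184), the knob at (257,192), the post at (180,186), the panel edge near (215,170) and the stand at (402,133). The press is clear of the stand.

```bash
cat >> h.py <<'E'
def rayplane(u,v,z,s):
    m=arm.camera_model("wrist");K=np.array(m["mtx"]);M=np.array(m["mount"])
    a=(u-K[0,2])/K[0,0];b=(v-K[1,2])/K[1,1];r=np.hypot(a,b)+1e-9
    ray=np.array([a/r*np.sin(r),b/r*np.sin(r),np.cos(r)])
    Rt=R.from_euler("xyz",s["ee_rot"]).as_matrix()
    o=Rt@M[:3,3]+s["eef_pos"];w=Rt@M[:3,:3]@ray
    return (o+w*(z-o[2])/w[2])
E
python3 - <<'E'
from h import *
s=arm.get_state();im=cv2.imread("pics/w1.png");P=np.load("wP.npy");h=cv2.cvtColor(im,cv2.COLOR_BGR2HSV).astype(int)
H,S,V=h[...,0],h[...,1],h[...,2];X,Y,Z=P[...,0],P[...,1],P[...,2]
roi=np.zeros(H.shape,bool);roi[100:235,165:350]=1
def rep(nm,m):
    q=P[m];print(nm,len(q),np.median(q,0).round(4),np.percentile(q,2,0).round(3),np.percentile(q,98,0).round(3))
m=roi&(abs(Z-.132)<.006)&(S<60);rep("disc",m)
lab,L,st,_=cv2.connectedComponentsWithStats(m.astype(np.uint8));print(lab,st[:4].tolist())
q=P[m&(X-.0<9)];q=q[q[:,1]<.0];(c,r)=cv2.minEnclosingCircle((q[:,:2]*1000).astype(np.float32));print("disc circ",c,r)
a=P[m&(Y>.045)];print("arm end",a[:,:2].max(0),np.median(a,0));
ar=P[m&(Y>.04)&(Y<.085)]
pf=np.polyfit(ar[:,1],ar[:,0],1);print("arm dx/dy",pf, np.polyval(pf,[-.025,.018,.1]))
k=roi&(abs(H-26)<7)&(S>130)&(Z>.17);rep("knobtop",k)
p=roi&(Z>.165)&(V<90);rep("cap",p)
print("center px",rayplane(295,184,.132,s),"post",rayplane(180,186,.173,s))
for z0,z1,nm in((.066,.078,"rackposts"),(.116,.127,"panel")):
    m=roi&(Z>z0)&(Z<z1)&(Y>.04)&(Y<.12)&(H<25);rep(nm,m);print(cv2.minAreaRect((P[m][:,:2]*1000).astype(np.float32)))
r2=np.zeros(H.shape,bool);r2[75:190,365:440]=1
m=r2&(abs(Z-.034)<.006)&(H<22)&(S>90);rep("stand",m);print(cv2.minAreaRect((P[m][:,:2]*1000).astype(np.float32)))
E
```

```text
disc 7006 [ 0.4763 -0.0136  0.1315] [ 0.418 -0.067  0.13 ] [0.516 0.098 0.136]
11 [[0, 0, 512, 384, 189602], [174, 135, 167, 94, 6996], [293, 180, 1, 1, 1], [294, 184, 1, 1, 1]]
disc circ (465.8653564453125, -19.5963134765625) 55.10713577270508
arm end [0.49237613 0.11773647] [0.48009116 0.07575358 0.13509226]
arm dx/dy [0.14209694 0.46871874] [0.46516631 0.47127648 0.48292843]
knobtop 41 [0.4836 0.0278 0.1744] [0.46  0.015 0.171] [0.485 0.037 0.176]
cap 201 [0.4837 0.1032 0.1722] [0.476 0.018 0.17 ] [0.554 0.112 0.456]
center px [ 0.46610194 -0.01867398  0.132     ] post [0.48751055 0.10046202 0.173     ]
rackposts 509 [0.528  0.0746 0.0704] [0.417 0.058 0.067] [0.542 0.103 0.076]
((479.1931457519531, 80.00078582763672), (34.117881774902344, 126.51859283447266), 83.04027557373047)
panel 517 [0.4641 0.0802 0.1211] [0.429 0.07  0.118] [0.529 0.09  0.123]
((478.8499755859375, 80.26513671875), (10.407395362854004, 104.68286895751953), 82.435302734375)
stand 1718 [ 0.5056 -0.218   0.0328] [ 0.426 -0.251  0.029] [ 0.577 -0.187  0.035]
((500.7906494140625, -220.197998046875), (159.65965270996094, 45.50920867919922), 12.304787635803223)
```

Call:
{"fn": "move_arm", "kwargs": {
  "rows": "0 0 1.5 0 0 0 0.05;0 0 0 -0.001 0.005 0.03 0.05;0 0 0 0 0 0.04 0.05;0 0 0 0 0 0.04 0.05;0 0 0 0 0 0.03 0.05;0 0 0 0 0 0.0134 0.05;0 0 0 0 0 0 0.05",
  "squeeze": 25
}}

```text
t: 3.02
eef_pos: [0.4714, 0.0219, 0.1529]
ee_rot: [3.141, 0.001, -0.129]
force: [-1.1, -0.0, -0.3]
width: 0.0498
gripper_force: 0.0
```

Call:
{"fn": "move_arm", "kwargs": {
  "rows": "0 0 0 0 0 0 0.01;0 0 0 0 0 0 0.01;0 0 0 0 0 0 0.01;0 0 0 0 0 0 0.01;0 0 0 0 0 0 0.01"
}}

```text
t: 3.65
eef_pos: [0.4726, 0.0234, 0.154]
ee_rot: [-3.139, -0.003, -0.128]
force: [0.3, 7.9, 1.5]
width: 0.0256
gripper_force: 25.0
```

Call:
{"fn": "move_arm", "kwargs": {
  "rows": "0 0 0 0 0 -0.005 0.01;0 0 0 0 0 -0.005 0.01;0 0 0 0 0 -0.005 0.01;0 0 0 0 0 0 0.01"
}}

```text
t: 4.15
eef_pos: [0.4723, 0.0234, 0.1682]
ee_rot: [-3.139, -0.002, -0.128]
force: [3.3, 6.1, -8.8]
width: 0.0254
gripper_force: 25.0
```

Call:
{"fn": "move_arm", "kwargs": {
  "rows": "0 0 0 0.004 0.0002 0 0.01;0 0 0 0.004 0.0006 0 0.01;0 0 0 0.004 0.001 0 0.01;0 0 0 0.0044 0.0015 0 0.01;0 0 0 0 0 0 0.01"
}}

```text
t: 4.78
eef_pos: [0.4873, 0.0194, 0.1672]
ee_rot: [-3.137, 0.001, -0.13]
force: [-0.5, 15.2, -7.3]
width: 0.0253
gripper_force: 25.0
```

Call:
{"fn": "move_arm", "kwargs": {
  "rows": "0 0 0 0 0 0.005 0.01;0 0 0 0 0 0 0.05;0 0 0 0 0 0 0.05;0 0 0 0 0 0 0.05;0 0 0 0 0 -0.03 0.05;0 0 0 0 0 -0.04 0.05;0 0 0 0 0 -0.04 0.05;0 0 0 0 0 0 0.05"
}}

```text
t: 5.78
eef_pos: [0.4889, 0.0167, 0.2765]
ee_rot: [-3.139, -0.006, -0.128]
force: [0.4, -0.9, -1.4]
width: 0.0499
gripper_force: 0.0
```

```bash
cat >> h.py <<'E'
AX=np.array([.4659,-.0196]);YR=-.131
ex=np.array([np.cos(YR),np.sin(YR)]);ey=np.array([-ex[1],ex[0]])
def theta(tag):
    im,d,P,s=wrist();cv2.imwrite(f"pics/{tag}.png",im)
    h=cv2.cvtColor(im,cv2.COLOR_BGR2HSV).astype(int);H,S,V=h[...,0],h[...,1],h[...,2]
    q=P[...,:2]-AX;x=q@ex;y=q@ey;r=np.hypot(x,y);Z=P[...,2]
    m=(abs(Z-.135)<.006)&(S<70)&(r>.065)&(r<.115);t=np.arctan2(x[m],y[m])
    k=(abs(H-26)<7)&(S>110)&(Z>.14)&(Z<.2)&(r<.07)
    print("arm n",m.sum(),"theta",np.median(t) if m.any() else None,"knob n",k.sum(),"top z",np.percentile(Z[k],95) if k.any() else None,"knob th",np.median(np.arctan2(x[k],y[k])) if k.any() else None)
    print("tcp",s["eef_pos"],"rot",s["ee_rot"],"rack xy",(s["eef_pos"][:2]-AX)@ex,(s["eef_pos"][:2]-AX)@ey,"q",s["q"].round(2),s["t"])
    return im,P,s
def goto(x,y,z,yaw,s):
    "tool-frame shift and turn to a world pose, tool down"
    c=s["ee_rot"][2];d=np.array([x,y])-s["eef_pos"][:2]
    print("shift",[round(float(v),4) for v in (d@[np.cos(c),np.sin(c)],d@[np.sin(c),-np.cos(c)],s["eef_pos"][2]-z)],"turn z deg",np.rad2deg(c-yaw).round(2))
E
python3 - <<'E'
from h import *
im,P,s=theta("w2")
E
```

```text
arm n 861 theta 0.31786158049131 knob n 160 top z 0.1854624808322415 knob th 0.5159502026499025
tcp [0.48890642 0.01665026 0.27652985] rot [-3.13923545 -0.00568869 -0.12830644] rack xy 0.018074084294012964 0.03894488500745454 q [ 0.44  0.02 -0.32  0.   -1.23  1.  ] 5.775
```

```bash
python3 - <<'E'
from h import *
s=arm.get_state();t=.36
rad=ex*np.sin(t)+ey*np.cos(t);tan=ex*np.cos(t)-ey*np.sin(t)
p=AX+.125*rad-.035*tan;print(p);goto(*p,.157,YR-t,s)
E
```

```text
[0.49397334 0.1071355 ]
shift [-0.0055, -0.0906, 0.1174] turn z deg 20.76
```

Call:
{"fn": "move_arm", "kwargs": {
  "rows": "0 0 0 -0.0025 -0.0453 0 0;0 0 0 -0.003 -0.0453 0 0;0 0 10.4 0 0 0.01 0;0 0 10.4 0 0 0.02 0;0 0 0 0 0 0.03 0;0 0 0 0 0 0.03 0;0 0 0 0 0 0.0274 0;0 0 0 0 0 0 0",
  "squeeze": 10
}}

```text
t: 6.82
eef_pos: [0.4915, 0.1059, 0.153]
ee_rot: [3.136, 0.003, -0.492]
force: [0.2, -1.1, 0.4]
width: 0.0002
gripper_force: 0.0
```

Call:
{"fn": "move_arm", "kwargs": {
  "rows": "0 0 0 0.006 0 0 0;0 0 0 0.006 0 0 0;0 0 0 0.004 0 0 0;0 0 2.29 0.005 -0.001 0 0;0 0 2.29 0.005 -0.001 0 0"
}}

```text
t: 7.45
eef_pos: [0.5174, 0.0962, 0.1559]
ee_rot: [3.141, 0.0, -0.574]
force: [-2.2, 1.0, 0.7]
width: 0.0004
gripper_force: 0.8
```

Call:
{"fn": "move_arm", "kwargs": {
  "rows": "0 0 2.29 0.005 -0.001 0 0;0 0 2.29 0.005 -0.001 0 0;0 0 2.29 0.005 -0.001 0 0;0 0 2.29 0.005 -0.001 0 0;0 0 2.29 0.005 -0.001 0 0;0 0 2.29 0.005 -0.001 0 0;0 0 2.29 0.005 -0.001 0 0;0 0 2.29 0.005 -0.001 0 0"
}}

```text
t: 8.45
eef_pos: [0.5529, 0.0763, 0.1558]
ee_rot: [-3.142, 0.0, -0.894]
force: [-2.7, -0.4, -1.0]
width: 0.0004
gripper_force: 0.7
```

```bash
python3 - <<'E'
from h import *
im,P,s=theta("w3")
print(s["force"].round(2))
E
```

```text
arm n 2214 theta 0.7621132776155429 knob n 2231 top z 0.18657637249024406 knob th 0.8112775828466745
tcp [0.55292959 0.07630538 0.15579358] rot [-3.14150771e+00  5.71755082e-06 -8.93546212e-01] rack xy 0.07375619673749506 0.10645193076677735 q [ 0.49  0.23 -0.36 -0.   -0.98  0.19] 8.45
[-2.67 -0.36 -1.04]
```

Call:
{"fn": "move_arm", "kwargs": {
  "rows": "0 0 2.29 0.005 -0.001 0 0;0 0 2.29 0.005 -0.001 0 0;0 0 2.29 0.005 -0.001 0 0;0 0 2.29 0.005 -0.001 0 0;0 0 2.29 0.005 -0.001 0 0;0 0 2.29 0.005 -0.001 0 0;0 0 2.29 0.005 -0.001 0 0;0 0 2.29 0.005 -0.001 0 0"
}}

```text
t: 9.5
eef_pos: [0.58, 0.0461, 0.1556]
ee_rot: [3.141, 0.0, -1.213]
force: [-3.2, 0.5, -0.1]
width: 0.0009
gripper_force: 1.2
```

Call:
{"fn": "move_arm", "kwargs": {
  "rows": "0 0 2.29 0.005 -0.001 0 0;0 0 2.29 0.005 -0.001 0 0;0 0 2.29 0.005 -0.001 0 0"
}}

```text
t: 9.88
eef_pos: [0.5879, 0.033, 0.1558]
ee_rot: [-3.141, 0.0, -1.333]
force: [-1.2, 0.5, -0.0]
width: 0.0006
gripper_force: 0.7
```

Call:
{"fn": "move_arm", "kwargs": {
  "rows": "0 0 2.29 0.005 -0.001 0 0;0 0 2.29 0.005 -0.001 0 0;0 0 2.29 0.005 -0.001 0 0"
}}

```text
t: 10.25
eef_pos: [0.5937, 0.0188, 0.1559]
ee_rot: [-3.141, 0.0, -1.453]
force: [-1.2, 1.3, 0.5]
width: 0.0005
gripper_force: 0.7
```

Call:
{"fn": "move_arm", "kwargs": {
  "rows": "0 0 2.29 0.005 -0.001 0 0;0 0 2.29 0.005 -0.001 0 0"
}}

```text
t: 10.5
eef_pos: [0.5966, 0.009, 0.1558]
ee_rot: [-3.141, 0.0, -1.533]
force: [-2.1, 1.2, 0.4]
width: 0.0008
gripper_force: 0.8
```

```bash
python3 - <<'E'
from h import *
im,P,s=theta("w4")
E
```

```text
arm n 2201 theta 1.3833490823965986 knob n 2255 top z 0.18650867223269127 knob th 1.4277619957334482
tcp [0.59662092 0.00900457 0.15582152] rot [-3.14139064e+00  2.21095261e-05 -1.53296465e+00] rack xy 0.1258643841461475 0.04543498573145164 q [ 0.34  0.29 -0.27  0.   -1.   -0.3 ] 10.5
```

Call:
{"fn": "move_arm", "kwargs": {
  "rows": "0 0 2.29 0.005 -0.001 0 0;0 0 2.29 0.005 -0.001 0 0"
}}

```text
t: 10.8
eef_pos: [0.5988, -0.0009, 0.1558]
ee_rot: [-3.141, 0.0, -1.613]
force: [-0.6, 0.8, 0.5]
width: 0.0004
gripper_force: 0.4
```

Call:
{"fn": "move_arm", "kwargs": {
  "rows": "0 0 2.29 0.005 -0.001 0 0;0 0 2.29 0.005 -0.001 0 0"
}}

```text
t: 11.05
eef_pos: [0.6003, -0.0112, 0.1558]
ee_rot: [-3.141, -0.0, -1.693]
force: [0.5, 0.6, -0.3]
width: 0.0002
gripper_force: 0.0
```

```bash
python3 - <<'E'
from h import *
im,P,s=theta("w5")
print(s["force"])
E
```

```text
arm n 2243 theta 1.576455100066867 knob n 2072 top z 0.177096178069965 knob th 1.6128917172847048
tcp [ 0.6002544  -0.01121801  0.15584628] rot [-3.14125816e+00 -1.22079454e-04 -1.69288922e+00] rack xy 0.13210831939846535 0.0258603046633913 q [ 0.31  0.3  -0.27  0.   -1.01 -0.43] 11.05
[ 0.50077343  0.63655279 -0.33342945]
```

View pics/w5.png

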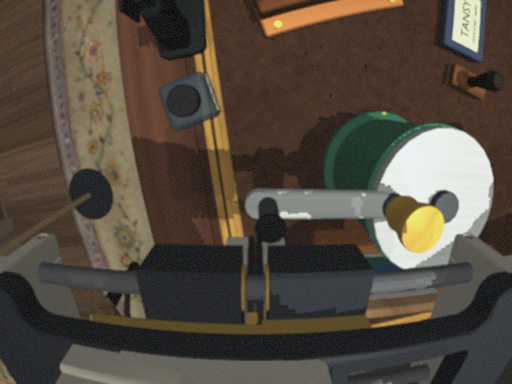

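The knob top is at z 0.177, down from 0.1865, so the pin has dropped at θ≈1.6. I'll nudge the post a little to test the lock, then back away.

Call:
{"fn": "move_arm", "kwargs": {
  "rows": "0 0 1.5 0.004 -0.001 0 0;0 0 1.2 0.003 -0.001 0 0;0 0 0 0.003 0 0 0"
}}

```text
t: 11.48
eef_pos: [0.6008, -0.021, 0.1558]
ee_rot: [-3.141, 0.0, -1.738]
force: [0.2, -0.0, 0.2]
width: 0.0003
gripper_force: 0.3
```

Call:
{"fn": "move_arm", "kwargs": {
  "rows": "0 0 0 0 0 0 0"
}}

```text
t: 11.6
eef_pos: [0.6006, -0.0211, 0.1558]
ee_rot: [-3.142, 0.0, -1.737]
force: [-0.5, -0.0, 0.6]
width: 0.0007
gripper_force: 0.0
```

```bash
python3 - <<'E'
from h import *
im,P,s=theta("w6")
print(s["force"])
E
```

```text
arm n 2187 theta 1.6120663000665296 knob n 2071 top z 0.17708045311406606 knob th 1.6550276406308435
tcp [ 0.60060037 -0.0210871   0.15579681] rot [-3.14154166e+00  8.60093413e-06 -1.73732210e+00] rack xy 0.13374047840090802 0.01612096721609082 q [ 0.29  0.3  -0.26  0.   -1.01 -0.46] 11.6
[-0.54248665 -0.00403819  0.64528224]
```

Call:
{"fn": "move_arm", "kwargs": {
  "rows": "0 0 0 0.003 0 0 0;0 0 0 0.003 0 0 0;0 0 0 0 0 0 0"
}}

```text
t: 12.02
eef_pos: [0.5995, -0.0271, 0.1558]
ee_rot: [3.141, -0.0, -1.738]
force: [0.5, 0.9, 0.8]
width: 0.0005
gripper_force: 0.0
```

```bash
python3 - <<'E'
from h import *
im,P,s=theta("w7")
print(s["force"])
E
```

```text
arm n 2163 theta 1.662245568440959 knob n 2038 top z 0.17717039406505838 knob th 1.7014411291669052
tcp [ 0.59950231 -0.02709669  0.15578397] rot [ 3.14148455e+00 -7.57675673e-05 -1.73762217e+00] rack xy 0.13343683782584728 0.010019428938410336 q [ 0.28  0.3  -0.27  0.   -1.01 -0.45] 12.025
[0.47890432 0.86303922 0.81262662]
```

Call:
{"fn": "move_arm", "kwargs": {
  "rows": "0 0 0 0.002 0 0 0;0 0 0 0.002 0 0 0;0 0 0 0 0 0 0"
}}

```text
t: 12.45
eef_pos: [0.599, -0.0303, 0.1557]
ee_rot: [-3.141, 0.001, -1.737]
force: [-0.3, 5.3, -0.1]
width: 0.0007
gripper_force: 2.2
```

```bash
python3 - <<'E'
from h import *
im,P,s=theta("w8")
print(s["force"])
E
```

```text
arm n 2146 theta 1.684980581434864 knob n 2013 top z 0.17710578099634086 knob th 1.7241225237688897
tcp [ 0.59902471 -0.03034072  0.15574832] rot [-3.14143368e+00  7.47583667e-04 -1.73743891e+00] rack xy 0.13338707610650236 0.0067408101430196776 q [ 0.27  0.3  -0.27 -0.   -1.01 -0.44] 12.45
[-0.33590352  5.30094102 -0.09543458]
```

The post now pushes back with 5 N, so the arm is locked open. I'll back off, rise, turn the tool square to the panel and check its pose.

Call:
{"fn": "move_arm", "kwargs": {
  "rows": "0 0 0 -0.008 0 0 0;0 0 0 -0.008 0 0 0;0 0 0 0 0 -0.04 0;0 0 0 0 0 -0.05 0.03;0 0 -10.6 0 0 -0.02 0.03;0 0 -10.6 0 0 0 0.03;0 0 -10.6 0 0 0 0.03;0 0 -10.6 0 0 0 0.03"
}}

```text
t: 13.5
eef_pos: [0.6015, -0.0148, 0.2658]
ee_rot: [3.141, -0.0, -0.991]
force: [-0.4, 0.3, 0.0]
width: 0.0297
gripper_force: 0.0
```

Call:
{"fn": "move_arm", "kwargs": {
  "rows": "0 0 -10.6 0 0 0 0.03;0 0 -10.6 0 0 0 0.03;0 0 -10.6 0 0 0 0.03;0 0 -10.6 0 0 0 0.03;0 0 -7.2 0 0 0 0.03;0 0 0 -0.05 -0.033 0 0.03;0 0 0 -0.05 -0.033 0 0.03;0 0 0 0 0 0 0.03"
}}

```text
t: 14.5
eef_pos: [0.509, 0.0655, 0.2665]
ee_rot: [-3.141, -0.001, -0.128]
force: [0.9, 0.0, 0.0]
width: 0.0301
gripper_force: 0.0
```

```bash
python3 - <<'E'
from h import *
im,P,s=theta("w9")
Z=P[...,2];H=cv2.cvtColor(im,cv2.COLOR_BGR2HSV)[...,0]
m=(abs(Z-.122)<.005)&(P[...,1]>.05)&(P[...,1]<.11)&(P[...,0]>.41)&(P[...,0]<.55)&(H<28);m[235:]=0
print("panel",m.sum(),cv2.minAreaRect((P[m][:,:2]*1000).astype(np.float32)))
goto(.4611,.0826,.099,YR,s)
E
```

```text
arm n 907 theta 1.6330012188887824 knob n 530 top z 0.17737547017876787 knob th 1.5065781543103645
tcp [0.50896921 0.06546052 0.26653432] rot [-3.14085708e+00 -8.14371163e-04 -1.27859493e-01] rack xy 0.03158910052423031 0.08995764515412455 q [ 0.51  0.07 -0.29 -0.   -1.21  0.93] 14.5
panel 255 ((495.0423889160156, 78.9146728515625), (9.867742538452148, 71.45935821533203), 82.11167907714844)
shift [-0.0497, -0.0109, 0.1675] turn z deg 0.18
```

View pics/w9.png

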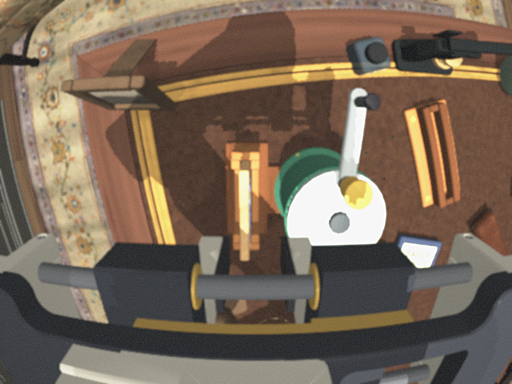

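The arm is open with its post at (368,102). The panel's top edge runs from (243,165) to (246,258) with nothing over it. Next I descend on the panel.

Call:
{"fn": "move_arm", "kwargs": {
  "rows": "0 0 0 -0.0497 -0.0114 0 0.03;0 0 0 0 0 0.04 0.03;0 0 0 0 0 0.04 0.03;0 0 0 0 0 0.04 0.03;0 0 0 0 0 0.03 0.03;0 0 0 0 0 0.0175 0.03;0 0 0 0 0 0 0.03",
  "squeeze": 35
}}

```text
t: 15.42
eef_pos: [0.4632, 0.0805, 0.097]
ee_rot: [3.139, 0.002, -0.133]
force: [0.3, -0.2, 0.8]
width: 0.0298
gripper_force: 0.0
```

Call:
{"fn": "move_arm", "kwargs": {
  "rows": "0 0 0 0 0 0 0;0 0 0 0 0 0 0;0 0 0 0 0 0 0;0 0 0 0 0 0 0"
}}

```text
t: 15.92
eef_pos: [0.4639, 0.0816, 0.0991]
ee_rot: [-3.141, -0.001, -0.131]
force: [-0.7, 0.9, 5.0]
width: 0.01
gripper_force: 35.0
```

Call:
{"fn": "move_arm", "kwargs": {
  "rows": "0 0 0 0 0 -0.005 0;0 0 0 0 0 -0.01 0;0 0 0 0 0 -0.015 0;0 0 0 0 0 -0.015 0"
}}

```text
t: 16.42
eef_pos: [0.4632, 0.0814, 0.1441]
ee_rot: [3.142, 0.0, -0.132]
force: [-0.0, 0.8, -2.1]
width: 0.0096
gripper_force: 35.0
```

Call:
{"fn": "move_arm", "kwargs": {
  "rows": "0 0 0 0 0 -0.02 0;0 0 0 0 0 -0.02 0;0 0 0 0 0 -0.025 0;0 0 0 0 0 -0.025 0;0 0 0 0 0 -0.025 0;0 0 0 0 0 -0.025 0;0 0 0 0 0 0 0"
}}

```text
t: 17.3
eef_pos: [0.4639, 0.0815, 0.2854]
ee_rot: [-3.14, -0.003, -0.132]
force: [0.3, 0.4, -1.6]
width: 0.0098
gripper_force: 35.0
```

Call:
{"fn": "move_arm", "kwargs": {
  "rows": "0 0 0 0.004 0.02 -0.01 0;0 0 0 0.0088 0.043 0 0;0 0 0 0.0088 0.043 0 0;0 0 0 0.0088 0.043 0 0;0 0 0 0.0088 0.043 0 0;0 0 0 0.0088 0.043 0 0;0 0 0 0.009 0.043 0 0;0 0 0 0.005 0.0213 0 0"
}}

```text
t: 18.3
eef_pos: [0.4845, -0.2253, 0.292]
ee_rot: [-3.142, 0.003, -0.134]
force: [0.0, 0.3, -1.4]
width: 0.0095
gripper_force: 35.0
```

Call:
{"fn": "move_arm", "kwargs": {
  "rows": "0 0 -5 0 0 0 0;0 0 -8 0 0 0 0;0 0 -6.8 0 0 0 0;0 0 0 0 0 0.03 0;0 0 0 0 0 0.04 0;0 0 0 0 0 0.03 0;0 0 0 0 0 0 0;0 0 0 0 0 0 0"
}}

```text
t: 19.3
eef_pos: [0.4859, -0.2237, 0.1942]
ee_rot: [3.141, -0.0, 0.214]
force: [0.3, -0.4, -0.4]
width: 0.0097
gripper_force: 35.0
```

```bash
python3 - <<'E'
from h import *
im,P,s=theta("w10")
goto(.4860,-.2234,.0971,.2147,s);print(s["force"],s["width"])
im2,d,Q=cloud("side");im3,d3,Q3=cloud("scene")
for n,i,q in(("side",im2,Q),("scene",im3,Q3)):
    c=np.array([.5008,-.2202]);e=np.array([np.cos(.2147),np.sin(.2147)]);f=np.array([-e[1],e[0]])
    w=q[...,:2]-c;X=w@e;Y=w@f;Z=q[...,2]
    m=(abs(X)<.08)&(abs(Y)<.03)&(Z>.05)&(Z<.2)
    print(n,m.sum(),np.percentile(X[m],[1,99]),np.percentile(Y[m],[2,50,98]),np.percentile(Z[m],[1,99]))
    lo=m&(Z<np.percentile(Z[m],1)+.02);hi=m&(Z>np.percentile(Z[m],1)+.06)
    print("  Y low/high",np.median(Y[lo]),np.median(Y[hi]),"Xlow",np.percentile(X[lo],[2,98]),"Xhi",np.percentile(X[hi],[2,98]))
cv2.imwrite("pics/sc.png",np.hstack([cv2.resize(im2[110:260,160:360],None,fx=2,fy=2),cv2.resize(im3[130:280,160:300],None,fx=2,fy=2)]))
E
```

```text
arm n 1105 theta 1.6888908420192628 knob n 1005 top z 0.1771364379732668 knob th 1.794622464024214
tcp [ 0.48592082 -0.22370516  0.19415961] rot [ 3.14094323e+00 -3.31834952e-04  2.14212926e-01] rack xy 0.04651064500278557 -0.19974110814246848 q [-0.06  0.16 -0.36  0.   -1.05  1.85] 19.3
shift [0.0001, -0.0003, 0.0971] turn z deg -0.03
[ 0.27820302 -0.40667191 -0.36853472] 0.009714155470890483
side 618 [-0.04735805  0.05432831] [-0.02071344 -0.00638597  0.00114669] [0.11009833 0.19942754]
  Y low/high -0.005897445784886162 -0.00678335351010154 Xlow [-0.04503413  0.05330642] Xhi [-0.0219256  0.0538065]
scene 1282 [-0.05076167  0.05085788] [-0.02155321 -0.00715673 -0.00367419] [0.1081926  0.19947728]
  Y low/high -0.006712375748237679 -0.0072603034138937666 Xlow [-0.05023911  0.05114559] Xhi [-0.04969262  0.05016591]
```

View pics/sc.png

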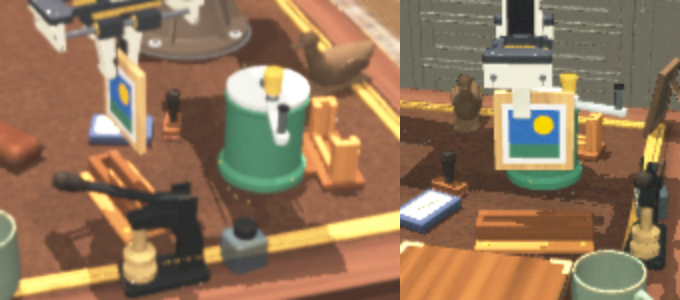

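The crops show the panel hanging upright above the stand, squarely held, with the arm still open. I'll check the groove against the panel in the same camera.

```bash
python3 - <<'E'
from h import *
im2,d,Q=cloud("side");im3,d3,Q3=cloud("scene");imw,dw,Pw,s=wrist()
c=np.array([.5008,-.2202]);e=np.array([np.cos(.2147),np.sin(.2147)]);f=np.array([-e[1],e[0]])
for n,q in(("side",Q),("scene",Q3),("wrist",Pw),("w1",np.load("wP.npy"))):
    w=q[...,:2]-c;X=w@e;Y=w@f;Z=q[...,2]
    m=(abs(X)<.066)&(abs(Y)<.05)&(Z>.005)&(Z<.05)
    b=np.floor(Y[m]*1000/2).astype(int)*2
    print(n,[(int(k),int((b==k).sum()),int(round(np.median(Z[m][b==k])*1000))) for k in np.unique(b)])
E
```

```text
side [(-44, 2, 10), (-42, 25, 8), (-40, 20, 9), (-38, 24, 9), (-36, 14, 11), (-34, 19, 10), (-32, 14, 10), (-30, 14, 11), (-28, 17, 10), (-26, 20, 10), (-24, 90, 22), (-22, 25, 32), (-20, 16, 34), (-18, 17, 35), (-16, 13, 34), (-14, 13, 34), (-12, 9, 33), (-10, 3, 32), (2, 3, 11), (4, 11, 10), (6, 80, 22), (8, 29, 32), (10, 15, 34), (12, 17, 34), (14, 14, 34), (16, 19, 34), (18, 10, 34), (20, 3, 32), (34, 7, 10), (36, 10, 9)]
scene [(-46, 7, 6), (-44, 16, 7), (-42, 30, 7), (-40, 31, 8), (-38, 15, 7), (-36, 18, 9), (-34, 26, 8), (-32, 14, 7), (-30, 26, 8), (-28, 52, 16), (-26, 136, 19), (-24, 185, 20), (-22, 66, 25), (-20, 19, 31), (-18, 23, 32), (-16, 17, 31), (-14, 3, 30), (2, 13, 27), (4, 62, 26), (6, 75, 27), (8, 53, 30), (10, 29, 32), (12, 8, 31), (14, 16, 33), (16, 22, 32), (18, 7, 31)]
wrist [(-42, 37, 7), (-40, 180, 9), (-38, 185, 9), (-36, 188, 9), (-34, 201, 9), (-32, 190, 9), (-30, 194, 9), (-28, 184, 9), (-26, 192, 9), (-24, 55, 31), (-22, 202, 33), (-20, 222, 33), (-18, 224, 33), (-16, 220, 33), (-14, 207, 33), (-12, 67, 33), (-10, 53, 31), (-8, 40, 9), (-6, 36, 9), (-4, 36, 10), (-2, 18, 10), (0, 36, 9), (2, 36, 9), (4, 36, 9), (6, 43, 9), (8, 56, 32), (10, 82, 33), (12, 229, 33), (14, 221, 33), (16, 218, 33), (18, 213, 33), (20, 140, 32), (22, 101, 9), (24, 200, 9), (26, 193, 9), (28, 187, 9), (30, 199, 9), (32, 196, 9), (34, 192, 9), (36, 176, 9), (38, 113, 8)]
w1 [(-42, 7, 8), (-40, 50, 9), (-38, 68, 9), (-36, 38, 10), (-24, 7, 32), (-22, 47, 33), (-20, 87, 33), (-18, 81, 33), (-16, 91, 33), (-14, 80, 33), (-12, 118, 33), (-10, 519, 22), (-8, 150, 11), (-6, 81, 9), (-4, 26, 10), (6, 5, 32), (8, 63, 33), (10, 82, 33), (12, 96, 33), (14, 90, 33), (16, 92, 33), (18, 110, 33), (20, 508, 23), (22, 144, 10), (24, 88, 9), (26, 77, 9), (28, 94, 10), (30, 85, 9), (32, 93, 9), (34, 87, 9), (36, 106, 9), (38, 115, 7), (40, 6, 6)]
```

Groove and panel agree to within about 1 mm, so I'll insert it.

Call:
{"fn": "move_arm", "kwargs": {
  "rows": "0 0 0 0 0.0005 0.02 0;0 0 0 0 0 0.025 0;0 0 0 0 0 0.02 0;0 0 0 0 0 0.012 0;0 0 0 0 0 0.01 0;0 0 0 0 0 0.004 0;0 0 0 0 0 0 0"
}}

```text
t: 20.48
eef_pos: [0.4858, -0.224, 0.1024]
ee_rot: [3.141, -0.0, 0.214]
force: [0.8, 0.1, -1.9]
width: 0.0097
gripper_force: 35.0
```

Call:
{"fn": "move_arm", "kwargs": {
  "rows": "0 0 0 0 0 0.003 0;0 0 0 0 0 0.002 0;0 0 0 0 0 0 0"
}}

```text
t: 20.85
eef_pos: [0.4856, -0.224, 0.0973]
ee_rot: [3.142, -0.0, 0.214]
force: [-1.2, -0.1, -1.4]
width: 0.0096
gripper_force: 35.0
```

Call:
{"fn": "move_arm", "kwargs": {
  "rows": "0 0 0 0 0 0.001 0;0 0 0 0 0 0.001 0;0 0 0 0 0 0 0"
}}

```text
t: 21.22
eef_pos: [0.4857, -0.2242, 0.097]
ee_rot: [3.141, -0.001, 0.214]
force: [-5.5, 2.8, 15.1]
width: 0.0102
gripper_force: 35.0
```

The panel is seated on the groove floor. I'll release it gently and rise.

Call:
{"fn": "move_arm", "kwargs": {
  "rows": "0 0 0 0 0 -0.0007 0;0 0 0 0 0 0 0.014;0 0 0 0 0 0 0.018;0 0 0 0 0 0 0.024;0 0 0 0 0 0 0.03;0 0 0 0 0 0 0.03;0 0 0 0 0 -0.01 0.03;0 0 0 0 0 -0.02 0.03"
}}

```text
t: 22.22
eef_pos: [0.4852, -0.2239, 0.1262]
ee_rot: [-3.141, 0.001, 0.214]
force: [0.4, -0.2, 0.7]
width: 0.0298
gripper_force: 0.0
```

Call:
{"fn": "move_arm", "kwargs": {
  "rows": "0 0 0 0 0 -0.03 0.03;0 0 0 0 0 -0.04 0.03;0 0 0 0 0 -0.05 0.03;0 0 0 0 0 -0.03 0.03;0 0 0 0 0 0 0.03"
}}

```text
t: 22.85
eef_pos: [0.4869, -0.2243, 0.2796]
ee_rot: [3.139, -0.006, 0.214]
force: [0.2, -0.8, -0.1]
width: 0.0299
gripper_force: 0.0
```

```bash
python3 - <<'E'
from h import *
im,P,s=theta("w11");im2,d,Q=cloud("side");im3,d3,Q3=cloud("scene")
c=np.array([.5008,-.2202]);e=np.array([np.cos(.2147),np.sin(.2147)]);f=np.array([-e[1],e[0]])
for n,q in(("side",Q),("scene",Q3)):
    w=q[...,:2]-c;X=w@e;Y=w@f;Z=q[...,2]
    m=(abs(X)<.08)&(abs(Y)<.03)&(Z>.04)&(Z<.15)
    print(n,np.percentile(X[m],[1,99]),np.percentile(Z[m],99),"Y low/high",np.median(Y[m&(Z<.06)]),np.median(Y[m&(Z>.09)]))
cv2.imwrite("pics/end.png",np.hstack([cv2.resize(im2[110:280,100:360],None,fx=1.6,fy=1.6),cv2.resize(im3[150:320,150:320],None,fx=1.6,fy=1.6)]))
E
```

```text
arm n 704 theta 1.678767783681462 knob n 603 top z 0.17729678037408686 knob th 1.760333047718403
tcp [ 0.48685461 -0.22429273  0.27960985] rot [ 3.13926657 -0.00559039  0.21416822] rack xy 0.047513184012044324 -0.20020166714698281 q [-0.07  0.1  -0.23  0.   -1.24  1.85] 22.85
side [-0.04957323  0.05348209] 0.12139226801745111 Y low/high -0.006752747406747948 -0.005801300269859214
scene [-0.05170833  0.04916003] 0.11854682723735399 Y low/high -0.007322039839176598 -0.00676322192829334
```

View pics/end.png

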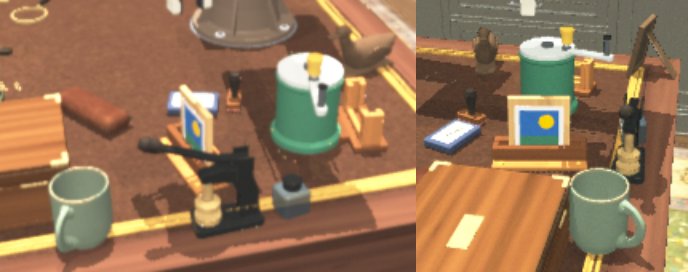

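The panel stands upright in the groove at (540,125) in the scene crop, with its top at 0.120 m. The arm is locked open and the mug and ink bottle have not moved.

```bash
python3 -c "
from station import arm
print(arm.job_done())"
```

```text
the job is handed in; nothing more can be done
None
```

The job is handed in at about 23 s: the keeper arm is locked open in its second hole, the picture stands upright in the display stand's groove, and the mug and ink bottle were left untouched.

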